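# Scrub out the tall mixing beaker

### The job

Take the long brush from its wooden stand and scrub out the taller of the two metal beakers: push the brush down to the bottom, draw it up about half way inside the beaker, and push it down to the bottom once more. Then stand the brush back in its wooden stand and let go, leaving the tall beaker upright about where it stands and the short beaker alone.

Things in the scene. Friction and masses are not known exactly. Their poses are not given: they have to be found in the camera images.
- brush: Round bottle brush, 200 mm, 0.12 kg, upright in the stand, handle up. Origin: centre of its flat lower end; z towards the handle. From the lower end: head 0-60 mm, stiff core 26 mm across, white bristles 37 mm across that give way without resistance; steel neck 60-120 mm, 8 mm across; wooden handle 22 mm across at 130-194 mm, to grip from above; top at 200 mm.
- tall_beaker: The taller aluminium beaker, straight, round and open at the top, no handle, loose, about 0.4 kg: 100 mm high, 62 mm across outside, 56 mm inside, inner floor 5 mm above its underside. Origin: centre of its underside; z up.
- short_beaker: Bystander: a beaker of the same look and width but only 55 mm high, loose. Origin: centre of its underside; z up.
- brush_stand: Wooden block fixed to the bench, 70 x 70 mm and 62 mm high, with one round upright pocket in its middle, 41 mm across, chamfered at the mouth, whose floor is 8 mm above the underside. The brush's lower end stands on that floor. Origin: centre of the underside, which is on the pocket's axis; z up.

How it is judged:
By the outcome, as a careful person would: the job done as asked, in the order asked, and still so for the second after the job is handed in, with the robot touching nothing.
It also fails if it takes over 56 s, if anything falls off the work surface, if the arm or the gripper's body presses on something with over 40 N, if the wrist force passes 120 N, or if a joint passes its speed limit or range.

### The arm

A 6-joint arm with a two-finger parallel gripper is mounted at the origin on a cart in front of the work surface, level with it; the furniture and walls round the work are solid. World frame = base frame: x ahead of the robot, y to its left, z up, the work surface at z = 0. Lengths are in m, angles in rad, forces in N, time in s.
With the tool pointing down it reaches from about 0.35 to 0.725 m from the base axis. Payload 4.3 kg.
Tool frame: the origin (TCP) lies at the very end of the fingers, on their centre line; the grasp point (between the pads) lies 19 mm behind it; z points along the fingers, y is the line along which they close (so a half turn about z gives the same grasp; the last joint's range is limited). The gripper opens to 85 mm and grips with 20 to 120 N. Pads are 22 mm wide; open, the fingers measure 114 mm over their backs; the gripper's body (76 mm by 85 mm) begins 54 mm behind the grasp point. The pads swing forward as they close: fully open they stand 13 mm farther back than shut.
Start: joints at [-1.406, 0.377, 0.081, 1.274, 0, 1.46], TCP at [0.156, -0.553, 0.231] pointing down, gripper open.
Joint ranges: [-2.72, 2.72], [-0.84, 1.66], [-1.02, 1.22], [-1.77, 2.12], [-1.37, 1.28], [-3.14, 3.14]. Speed limits (rad/s): [2.57, 2.57, 3.14, 3.14, 3.14, 3.14].

### API

Orientations are given as a unit quaternion [w, x, y, z].
In Python, from bench import readout, cams, bot gives the robot as it stands. The module is installed in compiled form; this text tells all that it offers.
- The arm moves only by the tool carry_out, never from a script. Its arguments are lists of equal length, an entry for each row: "dp": the shift along the tool's x, y, z in cm, a list of three; "angular": the turn, a rotation vector about the tool's x, y, z in rad, a list of three; "fingers": the finger opening in cm, from 0 to 8.54. In form: {"dp": [[dx, dy, dz], ...], "angular": [[ax, ay, az], ...], "fingers": [fingers, ...]}. A call has 1 to 10 rows; each row shifts and turns the commanded pose from where the row before left it, along the tool's axes as they then stand; what a row does not reach is not made up. A row lasts 1/8 s, in which the tool goes at most 62.5 mm and 10.7 degrees, less where a joint would pass 70% of its speed; a pose out of reach is approached as far as the arm can. A call is refused whole if a number of a shift passes 6.25 or a number of a turn 0.188, either way. A call with a gripper value outside its range is refused whole. The fingers move at their own pace and stop on an object; the grip force is fixed at half the most. Time passes only in rows, so rows that do not move let the fingers close. It gives the time, the measured TCP pose, the force, the opening and the grip force at its end, in the units of the state.
- readout.get_state(): the state, without advancing time (a new reading comes with each control period).
- cams.get_image(name): name is "scene" or "top" or "wrist"; returns a dict with "color" (480x640x3 uint8, blue, green, red), "z_map" (480x640 float32, m along the optical axis (not along the pixel's ray), 0 where there is no reading), "vertical_fov" (degrees; the focal length in pixels is half the picture's height over the tangent of half this angle, whatever the lens; pixels are square), "cx", "cy" (the principal point, pixels), "origin" and "rotation" of the camera in the world. Camera axes: x right, y down, z forward; pixel columns grow to the right and rows downward; lengths in m; the calibration is good to about 2 mm. The wrist camera is an equidistant fisheye: a pixel r from the principal point sees the ray r / f radians off the axis. A picture is of the moment at which its call begins.
- bot.hand_in(): hands the job in; it is judged then, once.
The state is a dict: "time": time; "joint_pos": joint angles; "qvel": joint speeds; "joint_torque": joint torques, N m; "ee_pos": TCP position; "ee_rot": TCP orientation; "ft_force": force on the tool from outside, world axes, zero at the start; "wrist_torque": the same for the moment, N m; "width": finger opening in m; "grasp_force": force on a finger pad.
Only numpy, scipy, OpenCV 4.12 (cv2) and the standard library are available. Lean on these libraries where they do the work, as an engineer would, in place of code of your own. Each camera call takes 0.05 s, during which the arm holds its last target. There are 200 camera calls.

## Working session

There is one attempt and no reset: what is moved stays moved. The work goes in short steps, Python scripts to look and compute and a tool call to move; the robot and the scene stay as the last step left them, time stands still between calls to the robot, and variables do not carry over. Pictures are saved under pics/ and viewed, at most 10 in all, crops included, and the job is handed in when it is done.

Besides the shell and the picture viewer there is one more tool, called after "Emit:" as name(argument=value, ...), one argument or row to a line, values as JSON. carry_out: Moves the arm, as the interface text tells. Its arguments: {"type":"object","properties":{"dp":{"type":"array","items":{"type":"array","items":{"type":"number"}}},"angular":{"type":"array","items":{"type":"array","items":{"type":"number"}}},"fingers":{"type":"array","items":{"type":"number"}}},"required":["dp","angular","fingers"]}

```bash
mkdir -p pics; cat > h.py <<'E'
import numpy as np,cv2
from bench import readout,cams,bot
def grab(n,f=None):
    d=cams.get_image(n)
    if f: cv2.imwrite('pics/'+f,d['color'])
    np.savez('last_'+n+'.npz',**d); return d
def cloud(d):
    f=240/np.tan(np.radians(d['vertical_fov'])/2); v,u=np.mgrid[:480,:640]; z=d['z_map']
    p=np.stack([(u-d['cx'])/f*z,(v-d['cy'])/f*z,z],-1)
    return p@np.array(d['rotation']).reshape(3,3).T+d['origin']
E
python3 - <<'E'
from h import *
a=grab('scene'); b=grab('top')
cv2.imwrite('pics/a.png',np.hstack([cv2.resize(a['color'],(400,300)),cv2.resize(b['color'],(400,300))]))
cv2.imwrite('pics/top.png',b['color'])
print(readout.get_state()); print(a['origin'],b['origin'],b['rotation'])
E
```

```text
{'time': 0.1, 'joint_pos': array([-1.40632517e+00,  3.78025544e-01,  7.97837578e-02,  1.27442300e+00,
       -1.85016350e-05,  1.46051880e+00]), 'qvel': array([ 0.00112158, -0.00278878,  0.00270088,  0.00021003, -0.00055233,
       -0.00189139]), 'joint_torque': array([ 1.12825241e-03, -4.64695144e+01,  2.70581174e+01,  1.20677543e-02,
       -5.31846251e-05,  3.29910883e-06]), 'ee_pos': array([ 0.15591604, -0.55284526,  0.23044343]), 'ee_rot': array([-9.33636546e-04,  9.90578541e-01,  1.36942621e-01, -3.45589815e-05]), 'ft_force': array([-0.0068749 , -1.0866829 ,  0.05500552]), 'wrist_torque': array([ 0.0129602 , -0.00033137,  0.03085595]), 'grasp_force': 0.0, 'width': 0.08551598782754848}
[0.11367923 0.49985175 0.74090109] [0.36169675 0.02071483 0.88270248] [-0.07067678  0.70913555 -0.70010506  0.04454728]
```

View pics/a.png

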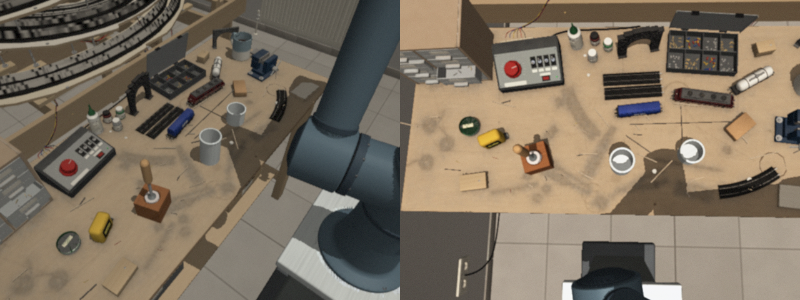

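View pics/top.png

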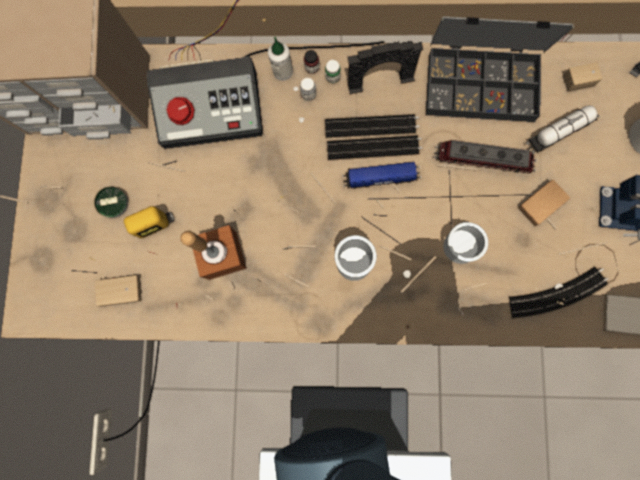

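The top view shows the stand at about (217,250) with the brush handle top at (188,239). The tall beaker's rim is at (355,257) and the short beaker's at (466,243). The rotation comes as a quaternion. Next I fit these from the depth.

```bash
cat >> h.py <<'E'
from scipy.spatial.transform import Rotation as R
from scipy.optimize import least_squares
def cloud(d):
    f=240/np.tan(np.radians(float(d['vertical_fov']))/2); v,u=np.mgrid[:480,:640]; z=d['z_map']
    p=np.stack([(u-d['cx'])/f*z,(v-d['cy'])/f*z,z],-1)
    q=d['rotation']; return R.from_quat(q,scalar_first=True).apply(p.reshape(-1,3)).reshape(p.shape)+d['origin']
def circ(p):
    s=least_squares(lambda c:np.hypot(p[:,0]-c[0],p[:,1]-c[1])-c[2],[*p[:,:2].mean(0),.03],loss='soft_l1',f_scale=.001)
    return s.x
E
python3 - <<'E'
from h import *
b=dict(np.load('last_top.npz')); a=dict(np.load('last_scene.npz'))
B=cloud(b); A=cloud(a)
for n,C in(('top',B),('scene',A)):
    P=C[(a if n=='scene' else b)['z_map']>0]
    P=P[(P[:,0]>.2)&(P[:,0]<.6)&(abs(P[:,1])<.5)]
    print(n,'table',np.median(P[abs(P[:,2])<.02][:,2]))
    for nm,(u,v) in dict(tall=(355,257),short=(466,243)).items():
        c=B[v-3:v+3,u-3:u+3].reshape(-1,3).mean(0)
        Q=P[np.hypot(P[:,0]-c[0],P[:,1]-c[1])<.06]; zt=np.percentile(Q[:,2],99)
        r=Q[abs(Q[:,2]-zt)<.006]; print(nm,zt,len(r),circ(r),(r[:,:2].max(0)+r[:,:2].min(0))/2)
    s=B[265,225]; Q=P[np.hypot(P[:,0]-s[0],P[:,1]-s[1])<.12]
    t=Q[abs(Q[:,2]-.062)<.006]; 
    if len(t): print('stand',cv2.minAreaRect((t[:,:2]*1000).astype(np.float32)),len(t))
    for lo in(.075,.09,.105,.12,.135,.15,.165,.18,.19,.2):
        h=Q[(Q[:,2]>lo)&(Q[:,2]<lo+.012)]
        if len(h): print(lo,len(h),h.mean(0).round(4),h.min(0).round(3),h.max(0).round(3))
    print(c,s)
img=a['color'][220:380,180:400]; cv2.imwrite('pics/s.png',np.hstack([cv2.resize(img,None,fx=3,fy=3)]))
E
```

```text
top table 0.00019925222667516174
tall 0.10168471881893379 397 [0.46884655 0.00179983 0.03032622] [0.46909185 0.00204578]
short 0.05686828773080009 371 [ 0.50097438 -0.18594349  0.03026627] [ 0.50071019 -0.18641777]
stand ((480.623291015625, 236.7725372314453), (71.4436264038086, 70.70301055908203), 17.545570373535156) 1389
0.075 9 [0.4762 0.2356 0.08  ] [0.474 0.234 0.076] [0.479 0.239 0.086]
0.09 12 [0.4765 0.236  0.0965] [0.474 0.234 0.091] [0.481 0.239 0.101]
0.105 9 [0.4764 0.2354 0.1103] [0.474 0.234 0.106] [0.479 0.238 0.116]
0.135 24 [0.4737 0.2309 0.1433] [0.468 0.227 0.137] [0.484 0.24  0.147]
0.15 37 [0.4742 0.2306 0.1558] [0.467 0.227 0.15 ] [0.486 0.239 0.162]
0.165 38 [0.4741 0.2312 0.1709] [0.467 0.228 0.165] [0.487 0.239 0.177]
0.18 36 [0.4739 0.2309 0.1863] [0.467 0.227 0.18 ] [0.485 0.24  0.192]
0.19 53 [0.4752 0.2312 0.197 ] [0.467 0.227 0.19 ] [0.488 0.245 0.202]
0.2 180 [0.4772 0.2369 0.2057] [0.467 0.228 0.2  ] [0.488 0.248 0.211]
[ 0.50793519 -0.1954639   0.00504752] [0.45679769 0.21685475 0.05983336]
scene table 0.0010259912764886137
tall 0.10159053204698429 29
[... 352 characters left out ...]
4 0.2391 0.096 ] [0.474 0.234 0.09 ] [0.479 0.242 0.102]
0.105 27 [0.4753 0.2393 0.1112] [0.473 0.235 0.105] [0.479 0.242 0.117]
0.12 11 [0.4746 0.24   0.1244] [0.471 0.237 0.12 ] [0.479 0.243 0.131]
0.135 54 [0.4714 0.2427 0.1417] [0.467 0.228 0.135] [0.484 0.249 0.147]
0.15 73 [0.4712 0.2423 0.1559] [0.467 0.23  0.15 ] [0.484 0.249 0.162]
0.165 84 [0.4711 0.2423 0.1714] [0.466 0.229 0.165] [0.483 0.249 0.177]
0.18 82 [0.4711 0.2423 0.1862] [0.466 0.229 0.18 ] [0.483 0.249 0.192]
0.19 90 [0.4712 0.2424 0.1961] [0.466 0.229 0.19 ] [0.484 0.249 0.202]
0.2 169 [0.4747 0.2399 0.2061] [0.466 0.228 0.2  ] [0.487 0.249 0.211]
[ 0.50793519 -0.1954639   0.00504752] [0.45679769 0.21685475 0.05983336]
```

View pics/s.png

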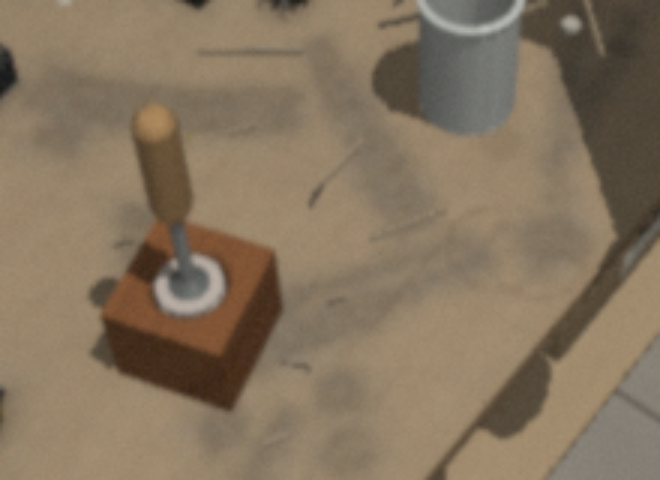

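The brush stands upright with its axis at about (0.477, 0.238), and the stand is at (0.480, 0.236). The tall beaker is at (0.4685, 0.002). First I turn the tool so that x is world +y and y is world +x.

Emit:
carry_out(
  dp=[
    [0,0,-0.5],
    [0,0,-0.5],
    [0,0,-0.5],
    [0,0,-0.5],
    [0,0,-0.5],
    [0,0,0],
    [0,0,0],
    [0,0,0],
  ],
  angular=[
    [0,0,-0.185],
    [0,0,-0.185],
    [0,0,-0.185],
    [0,0,-0.185],
    [0,0,-0.185],
    [0,0,-0.185],
    [0,0,-0.185],
    [0,0,0],
  ],
  fingers=[8.5,8.5,8.5,8.5,8.5,8.5,8.5,8.5],
)

```text
time: 1.1
ee_pos: [0.156, -0.5531, 0.2558]
ee_rot: [-0.0, 0.708, 0.706, 0.0]
ft_force: [0.6, -0.1, -0.1]
width: 0.0852
grasp_force: 0.0
```

```bash
cat >> h.py <<'E'
def st():
    s=readout.get_state(); print(s['time'],s['ee_pos'].round(4),s['joint_pos'].round(2),'F',s['ft_force'].round(1),s['width'].round(4),s['grasp_force'])
    print(R.from_quat(s['ee_rot'],scalar_first=True).as_matrix().round(3).tolist()); return s
E
python3 -c "from h import *;st()"
```

```text
Traceback (most recent call last):
  File "h.py", line 21, in st
    s=readout.get_state(); print(s['time'],s['ee_pos'].round(4),s['joint_pos'].round(2),'F',s['ft_force'].round(1),s['width'].round(4),s['grasp_force'])
                                                                                                                   ^^^^^^^^^^^^^^^^
AttributeError: 'float' object has no attribute 'round'
```

Emit:
carry_out(
  dp=[
    [3.2,3.7,0],
    [3.2,3.7,0],
    [3.2,3.7,0],
    [3.2,3.7,0],
    [3.2,3.7,0],
    [3.2,3.7,0],
    [3.2,3.7,0],
    [3.2,3.7,0],
    [5,0,0],
    [5,0,0],
  ],
  angular=[
    [0,0,0],
    [0,0,0],
    [0,0,0],
    [0,0,0],
    [0,0,0],
    [0,0,0],
    [0,0,0],
    [0,0,0],
    [0,0,0],
    [0,0,0],
  ],
  fingers=[8.5,8.5,8.5,8.5,8.5,8.5,8.5,8.5,8.5,8.5],
)

```text
time: 2.35
ee_pos: [0.4526, -0.1961, 0.2558]
ee_rot: [-0.0, 0.709, 0.706, -0.0]
ft_force: [-0.1, 0.0, 0.4]
width: 0.0849
grasp_force: 0.0
```

Emit:
carry_out(
  dp=[
    [5,0,0],
    [5,0,0],
    [5,0,0],
    [5,0,0],
    [5,0,0],
    [5,0,0],
    [5,0,0],
    [4,0.5,0],
    [3,1,0],
    [0,0,0],
  ],
  angular=[
    [0,0,0],
    [0,0,0],
    [0,0,0],
    [0,0,0],
    [0,0,0],
    [0,0,0],
    [0,0,0],
    [0,0,0],
    [0,0,0],
    [0,0,0],
  ],
  fingers=[8.5,8.5,8.5,8.5,8.5,8.5,8.5,8.5,8.5,8.5],
)

```text
time: 3.6
ee_pos: [0.4679, 0.2239, 0.2557]
ee_rot: [-0.0, 0.707, 0.707, -0.0]
ft_force: [-0.3, -0.9, 0.4]
width: 0.0849
grasp_force: 0.0
```

```bash
sed -i "s/s\['width'\].round(4)/s['width']/" h.py; python3 -c "
from h import *;st();grab('wrist','w1.png')"
```

```text
3.6 [0.4679 0.2239 0.2557] [ 0.32  0.26 -0.03  1.29  0.    1.9 ] F [-0.3 -0.9  0.4] 0.08494633960853425 0.0
[[0.001, 1.0, -0.0], [1.0, -0.001, -0.0], [-0.0, -0.0, -1.0]]
```

View pics/w1.png

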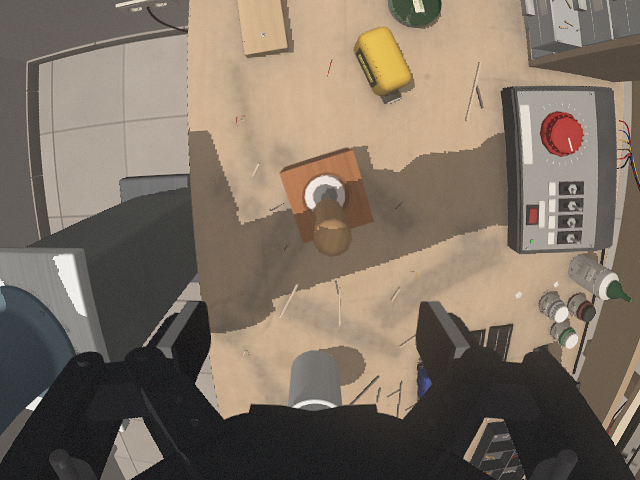

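The wrist view shows the handle top at (332,238), between the fingers and a little ahead of them. The stand's pocket is near (325,195). Now I locate the handle from here.

```bash
python3 - <<'E'
from h import *
d=dict(np.load('last_wrist.npz'))
f=240/np.tan(np.radians(float(d['vertical_fov']))/2); v,u=np.mgrid[:480,:640].astype(float)
x=u-d['cx'];y=v-d['cy'];r=np.hypot(x,y)+1e-9;t=r/f
z=d['z_map'];s=z*np.tan(t)/r
P=(R.from_quat(d['rotation'],scalar_first=True).apply(np.stack([x*s,y*s,z],-1).reshape(-1,3))+d['origin'])
P=P[(z.ravel()>0)&(t.ravel()<1.3)]
Q=P[np.hypot(P[:,0]-.477,P[:,1]-.238)<.07]
h=Q[(Q[:,2]>.198)&(Q[:,2]<.212)];print(len(h),h.mean(0),h.min(0),h.max(0))
h=Q[(Q[:,2]>.15)&(Q[:,2]<.2)];print(circ(h),h.min(0),h.max(0))
n=Q[(Q[:,2]>.075)&(Q[:,2]<.125)];print('neck',circ(n))
t=Q[abs(Q[:,2]-.062)<.005];print(cv2.minAreaRect((t[:,:2]*1000).astype(np.float32)))
E
```

```text
1170 [0.47864671 0.24189516 0.20515367] [0.46840184 0.22979414 0.19804299] [0.48959614 0.2509691  0.20894047]
[-45.03203841 266.33794838 269.95237841] [0.468389   0.23796612 0.15008671] [0.48959614 0.25149562 0.19999205]
neck [-8.34719392 45.76635611 46.37010898]
((481.3546142578125, 238.46609497070312), (70.92630767822266, 71.06018829345703), 17.621400833129883)
```

Emit:
carry_out(
  dp=[
    [1.5,1.05,0],
    [0,0,0],
    [0,0,2],
    [0,0,2],
    [0,0,2],
    [0,0,2],
    [0,0,1.5],
    [0,0,1],
    [0,0,0],
    [0,0,0],
  ],
  angular=[
    [0,0,0],
    [0,0,0],
    [0,0,0],
    [0,0,0],
    [0,0,0],
    [0,0,0],
    [0,0,0],
    [0,0,0],
    [0,0,0],
    [0,0,0],
  ],
  fingers=[8.5,8.5,8.5,8.5,8.5,8.5,8.5,8.5,8.5,8.5],
)

```text
time: 4.9
ee_pos: [0.4788, 0.2373, 0.1519]
ee_rot: [0.0, 0.708, 0.707, 0.0]
ft_force: [-0.1, -0.4, 0.8]
width: 0.085
grasp_force: 0.0
```

Emit:
carry_out(
  dp=[
    [0,0,0],
    [0,0,0],
    [0,0,0],
    [0,0,0],
    [0,0,0],
    [0,0,0],
    [0,0,0],
    [0,0,0],
    [0,0,0],
    [0,0,0],
  ],
  angular=[
    [0,0,0],
    [0,0,0],
    [0,0,0],
    [0,0,0],
    [0,0,0],
    [0,0,0],
    [0,0,0],
    [0,0,0],
    [0,0,0],
    [0,0,0],
  ],
  fingers=[6,4,3,2,1,1,1,1,1,1],
)

```text
time: 6.15
ee_pos: [0.4786, 0.2373, 0.1516]
ee_rot: [0.0, 0.707, 0.707, 0.0]
ft_force: [-0.5, -0.2, 5.0]
width: 0.0202
grasp_force: 58.7
```

Emit:
carry_out(
  dp=[
    [0,0,-1],
    [0,0,-1.5],
    [0,0,-1.5],
    [0,0,-1.5],
    [0,0,-1.5],
    [0,0,-2],
    [0,0,-2],
    [0,0,-2],
    [0,0,0],
    [0,0,0],
  ],
  angular=[
    [0,0,0],
    [0,0,0],
    [0,0,0],
    [0,0,0],
    [0,0,0],
    [0,0,0],
    [0,0,0],
    [0,0,0],
    [0,0,0],
    [0,0,0],
  ],
  fingers=[1,1,1,1,1,1,1,1,1,1],
)

```text
time: 7.4
ee_pos: [0.4782, 0.2372, 0.2808]
ee_rot: [-0.0, 0.707, 0.707, -0.0]
ft_force: [0.1, 0.4, -1.7]
width: 0.0206
grasp_force: 58.8
```

```bash
cat >> h.py <<'E'
def brush(lo_off):
    s=st(); e=s['ee_pos']
    for n in('top','scene'):
        d=grab(n); P=cloud(d)[d['z_map']>0]
        Q=P[(np.hypot(P[:,0]-e[0],P[:,1]-e[1])<.05)]
        for a,b in((-.025,-.005),(-.05,-.03),(-.08,-.05),(-.105,-.09),(-.13,-.11),(-.15,-.13)):
            h=Q[(Q[:,2]>e[2]+a)&(Q[:,2]<e[2]+b)]
            if len(h)>3: print(n,a,len(h),((h.min(0)+h.max(0))/2-e).round(4),h.min(0).round(4),h.max(0).round(4))
E
python3 - <<'E'
from h import *
brush(0)
a=np.load('last_scene.npz')['color']; cv2.imwrite('pics/s2.png',cv2.resize(a[150:390,150:420],None,fx=2.2,fy=2.2))
E
```

```text
7.4 [0.4782 0.2372 0.2808] [ 0.34  0.28  0.08  1.36 -0.    1.91] F [ 0.1  0.4 -1.7] 0.020639645465667777 58.76272201538086
[[0.001, 1.0, -0.0], [1.0, -0.001, -0.0], [-0.0, -0.0, -1.0]]
top -0.025 27 [-0.     -0.0077 -0.0109] [0.4707 0.2276 0.2652] [0.4856 0.2312 0.2746]
top -0.05 29 [-0.0011 -0.0011 -0.0404] [0.4736 0.2339 0.2314] [0.4806 0.2382 0.2495]
top -0.08 44 [-0.0008 -0.0003 -0.0658] [0.4737 0.234  0.2008] [0.481  0.2397 0.2292]
top -0.105 81 [-0.0017 -0.0049 -0.0974] [0.4596 0.2195 0.176 ] [0.4933 0.2451 0.1908]
top -0.13 98 [-0.0024 -0.0047 -0.1198] [0.4593 0.2201 0.1512] [0.4923 0.2449 0.1708]
top -0.15 53 [-0.0025 -0.0057 -0.1359] [0.4596 0.22   0.1395] [0.4917 0.2429 0.1504]
scene -0.025 94 [-0.0035  0.0034 -0.0131] [0.4652 0.2323 0.2597] [0.4842 0.2488 0.2758]
scene -0.05 58 [-0.0029  0.0007 -0.0401] [0.4721 0.2341 0.2311] [0.4785 0.2417 0.2503]
scene -0.08 89 [-0.0026  0.0015 -0.0651] [0.4714 0.2339 0.2008] [0.4797 0.2435 0.2306]
scene -0.105 164 [-0.0062  0.0028 -0.0976] [0.458  0.2234 0.1758] [0.4859 0.2566 0.1906]
scene -0.13 214 [-0.0064  0.0022 -0.12  ] [0.4577 0.2225 0.1509] [0.4859 0.2562 0.1707]
scene -0.15 101 [-0.0061  0.0024 -0.1345] [0.4581 0.2233 0.1418] [0.4861 0.2558 0.1507]
```

View pics/s2.png

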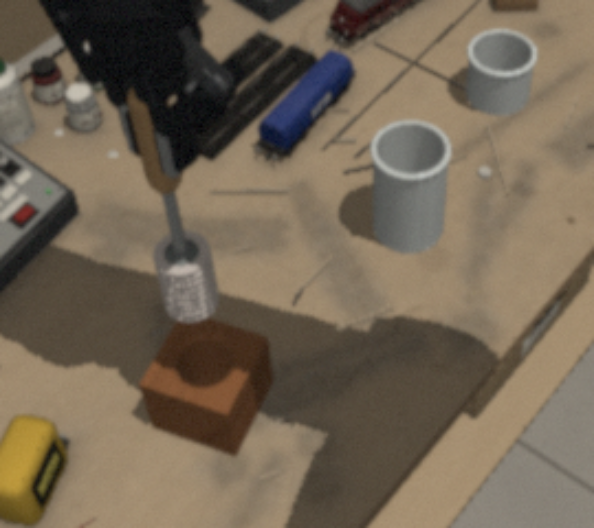

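The brush hangs straight, with its axis about (-2, +1) mm from the TCP, and the tall beaker (410,185 in the crop) is clear of everything. I move it over the beaker.

Emit:
carry_out(
  dp=[
    [-2,0,0],
    [-3,-0.1,0],
    [-3,-0.1,0],
    [-3,-0.1,0],
    [-3,-0.1,0],
    [-3,-0.1,0],
    [-3,-0.1,0],
    [-2.6,-0.1,0],
    [-1,-0.1,0],
    [0,0,0],
  ],
  angular=[
    [0,0,0],
    [0,0,0],
    [0,0,0],
    [0,0,0],
    [0,0,0],
    [0,0,0],
    [0,0,0],
    [0,0,0],
    [0,0,0],
    [0,0,0],
  ],
  fingers=[1,1,1,1,1,1,1,1,1,1],
)

```text
time: 8.75
ee_pos: [0.4697, 0.0007, 0.2811]
ee_rot: [-0.0, 0.708, 0.706, -0.0]
ft_force: [-0.4, 0.6, -1.4]
width: 0.0205
grasp_force: 58.7
```

```bash
python3 - <<'E'
from h import *
brush(0)
E
```

```text
8.75 [0.4697 0.0007 0.2811] [-0.13  0.15 -0.09  1.33  0.    1.44] F [-0.4  0.6 -1.4] 0.02047434317741467 58.70852708816528
[[0.002, 1.0, -0.001], [1.0, -0.002, 0.0], [0.0, -0.001, -1.0]]
scene -0.025 92 [-0.0035  0.0057 -0.015 ] [ 0.4574 -0.0008  0.2561] [0.475  0.0137 0.276 ]
scene -0.05 48 [-0.0021  0.003  -0.0398] [0.4637 0.0007 0.2315] [0.4713 0.0068 0.251 ]
scene -0.08 72 [-0.0025  0.0029 -0.0652] [ 4.638e-01 -3.000e-04  2.012e-01] [0.4705 0.0076 0.2306]
scene -0.105 149 [-0.0049  0.006  -0.0977] [ 0.4496 -0.0077  0.1761] [0.48   0.0211 0.1906]
scene -0.13 195 [-0.0031  0.0066 -0.12  ] [ 0.4493 -0.0075  0.1511] [0.4838 0.0222 0.171 ]
scene -0.15 82 [-0.0023  0.0053 -0.1346] [ 0.4502 -0.0079  0.142 ] [0.4846 0.02   0.151 ]
```

Emit:
carry_out(
  dp=[
    [0,0,1],
    [0,0,1.5],
    [0,0,1.5],
    [0,0,1.5],
    [0,0,1.5],
    [0,0,1.5],
    [0,0,1.5],
    [0,0,1.5],
    [0,0,0.8],
    [0,0,0],
  ],
  angular=[
    [0,0,0],
    [0,0,0],
    [0,0,0],
    [0,0,0],
    [0,0,0],
    [0,0,0],
    [0,0,0],
    [0,0,0],
    [0,0,0],
    [0,0,0],
  ],
  fingers=[1,1,1,1,1,1,1,1,1,1],
)

```text
time: 10.1
ee_pos: [0.4694, 0.0017, 0.1575]
ee_rot: [-0.001, 0.707, 0.707, -0.001]
ft_force: [0.4, 0.3, -0.8]
width: 0.0205
grasp_force: 58.7
```

Emit:
carry_out(
  dp=[
    [0,0,0.3],
    [0,0,0.2],
    [0,0,0.1],
    [0,0,0],
    [0,0,0],
  ],
  angular=[
    [0,0,0],
    [0,0,0],
    [0,0,0],
    [0,0,0],
    [0,0,0],
  ],
  fingers=[1,1,1,1,1],
)

```text
time: 10.72
ee_pos: [0.4702, 0.0012, 0.1524]
ee_rot: [0.0, 0.707, 0.707, 0.0]
ft_force: [0.1, 0.5, -0.8]
width: 0.0203
grasp_force: 58.7
```

Emit:
carry_out(
  dp=[
    [0,0,0.2],
    [0,0,0.1],
    [0,0,0.1],
    [0,0,0],
    [0,0,0],
  ],
  angular=[
    [0,0,0],
    [0,0,0],
    [0,0,0],
    [0,0,0],
    [0,0,0],
  ],
  fingers=[1,1,1,1,1],
)

```text
time: 11.35
ee_pos: [0.4702, 0.0012, 0.1486]
ee_rot: [0.0, 0.707, 0.707, 0.0]
ft_force: [-0.7, 0.1, 3.9]
width: 0.0205
grasp_force: 59.1
```

Emit:
carry_out(
  dp=[
    [0,0,0.05],
    [0,0,0.05],
    [0,0,0],
    [0,0,0],
  ],
  angular=[
    [0,0,0],
    [0,0,0],
    [0,0,0],
    [0,0,0],
  ],
  fingers=[1,1,1,1],
)

```text
time: 11.85
ee_pos: [0.4705, 0.0011, 0.1485]
ee_rot: [0.001, 0.707, 0.707, 0.0]
ft_force: [-2.9, 0.1, 10.3]
width: 0.0207
grasp_force: 60.2
```

The brush is on the bottom, pressing with about 11 N. I draw it up about half way and push it down again.

Emit:
carry_out(
  dp=[
    [0,0,-0.8],
    [0,0,-1],
    [0,0,-1],
    [0,0,-1],
    [0,0,-1],
    [0,0,0],
    [0,0,0],
  ],
  angular=[
    [0,0,0],
    [0,0,0],
    [0,0,0],
    [0,0,0],
    [0,0,0],
    [0,0,0],
    [0,0,0],
  ],
  fingers=[1,1,1,1,1,1,1],
)

```text
time: 12.72
ee_pos: [0.47, 0.0012, 0.1951]
ee_rot: [-0.0, 0.707, 0.707, -0.0]
ft_force: [0.3, 0.4, -0.9]
width: 0.0207
grasp_force: 58.9
```

Emit:
carry_out(
  dp=[
    [0,0,1],
    [0,0,1],
    [0,0,1],
    [0,0,1],
    [0,0,0.5],
    [0,0,0.2],
    [0,0,0.1],
    [0,0,0],
    [0,0,0],
  ],
  angular=[
    [0,0,0],
    [0,0,0],
    [0,0,0],
    [0,0,0],
    [0,0,0],
    [0,0,0],
    [0,0,0],
    [0,0,0],
    [0,0,0],
  ],
  fingers=[1,1,1,1,1,1,1,1,1],
)

```text
time: 13.85
ee_pos: [0.4701, 0.0012, 0.1486]
ee_rot: [0.0, 0.707, 0.707, 0.0]
ft_force: [-2.3, 1.0, 8.0]
width: 0.0207
grasp_force: 60.0
```

Emit:
carry_out(
  dp=[
    [0,0,-0.8],
    [0,0,-1.5],
    [0,0,-1.5],
    [0,0,-1.5],
    [0,0,-1.5],
    [0,0,-1.5],
    [0,0,-2],
    [0,0,-2],
    [0,0,-1],
    [0,0,0],
  ],
  angular=[
    [0,0,0],
    [0,0,0],
    [0,0,0],
    [0,0,0],
    [0,0,0],
    [0,0,0],
    [0,0,0],
    [0,0,0],
    [0,0,0],
    [0,0,0],
  ],
  fingers=[1,1,1,1,1,1,1,1,1,1],
)

```text
time: 15.1
ee_pos: [0.4707, 0.0011, 0.2809]
ee_rot: [0.001, 0.707, 0.707, 0.001]
ft_force: [0.1, 0.6, -2.0]
width: 0.0204
grasp_force: 58.9
```

Emit:
carry_out(
  dp=[
    [2,0,0],
    [3,0.1,0],
    [3,0.2,0],
    [3,0.2,0],
    [3,0.2,0],
    [3,0.2,0],
    [3,0.2,0],
    [2.5,0,0],
    [1,0,0],
    [0,0,0],
  ],
  angular=[
    [0,0,0],
    [0,0,0],
    [0,0,0],
    [0,0,0],
    [0,0,0],
    [0,0,0],
    [0,0,0],
    [0,0,0],
    [0,0,0],
    [0,0,0],
  ],
  fingers=[1,1,1,1,1,1,1,1,1,1],
)

```text
time: 16.35
ee_pos: [0.481, 0.2362, 0.2796]
ee_rot: [-0.0, 0.707, 0.707, -0.001]
ft_force: [-0.2, 0.1, -1.1]
width: 0.0206
grasp_force: 58.9
```

```bash
python3 - <<'E'
from h import *
brush(0)
a=np.load('last_scene.npz')['color']; cv2.imwrite('pics/s3.png',cv2.resize(a[150:390,150:420],None,fx=2.2,fy=2.2))
E
```

```text
16.35 [0.481  0.2362 0.2796] [ 0.34  0.29  0.08  1.36 -0.    1.91] F [-0.2  0.1 -1.1] 0.02059680721903384 58.90822112560272
[[0.0, 1.0, -0.001], [1.0, -0.0, -0.001], [-0.001, -0.001, -1.0]]
top -0.025 26 [-0.0005 -0.0082 -0.0104] [0.473  0.2261 0.2651] [0.4881 0.2298 0.2732]
top -0.05 27 [-0.0014 -0.0011 -0.0412] [0.4763 0.2331 0.2305] [0.483  0.2369 0.2462]
top -0.08 44 [-0.0012 -0.0018 -0.0651] [0.4763 0.2306 0.1996] [0.4833 0.2382 0.2293]
top -0.105 79 [-0.0038  0.0002 -0.0976] [0.4625 0.2187 0.1746] [0.4919 0.2541 0.1894]
top -0.13 101 [-0.002  -0.0054 -0.1201] [0.4622 0.2189 0.1496] [0.4958 0.2427 0.1694]
top -0.15 55 [-0.0022 -0.0052 -0.1354] [0.4619 0.2189 0.1389] [0.4958 0.2432 0.1495]
scene -0.025 87 [-0.0038  0.0029 -0.0146] [0.4688 0.2307 0.2555] [0.4857 0.2475 0.2745]
scene -0.05 59 [-0.0021  0.0004 -0.0402] [0.4754 0.2327 0.2296] [0.4825 0.2404 0.2491]
scene -0.08 87 [-0.0023  0.0004 -0.065 ] [0.4744 0.2326 0.1996] [0.4831 0.2406 0.2295]
scene -0.105 174 [-0.0052  0.0013 -0.0978] [0.4608 0.2207 0.1746] [0.4909 0.2544 0.1889]
scene -0.13 224 [-0.006   0.0017 -0.12  ] [0.4607 0.2212 0.1497] [0.4895 0.2546 0.1695]
scene -0.15 86 [-0.007   0.0016 -0.1339] [0.4616 0.2211 0.1418] [0.4864 0.2544 0.1494]
```

View pics/s3.png

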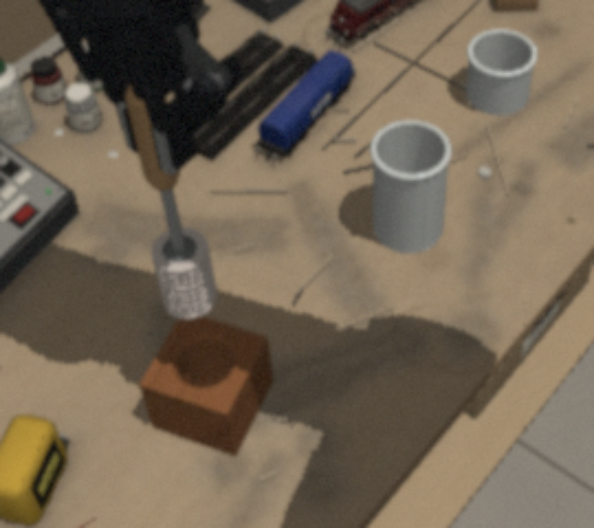

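The tall beaker is upright in its original place and the short beaker is untouched. The head is centred over the pocket to within 1 mm, so I lower it.

Emit:
carry_out(
  dp=[
    [0,0,1],
    [0,0,1.5],
    [0,0,1.5],
    [0,0,1.5],
    [0,0,1.5],
    [0,0,1.5],
    [0,0,1.5],
    [0,0,1.5],
    [0,0,0.8],
    [0,0,0],
  ],
  angular=[
    [0,0,0],
    [0,0,0],
    [0,0,0],
    [0,0,0],
    [0,0,0],
    [0,0,0],
    [0,0,0],
    [0,0,0],
    [0,0,0],
    [0,0,0],
  ],
  fingers=[1,1,1,1,1,1,1,1,1,1],
)

```text
time: 17.7
ee_pos: [0.4809, 0.236, 0.1566]
ee_rot: [-0.0, 0.707, 0.707, -0.001]
ft_force: [0.3, -0.3, -0.7]
width: 0.0206
grasp_force: 58.9
```

Emit:
carry_out(
  dp=[
    [0,0,0.1],
    [0,0,0.1],
    [0,0,0.1],
    [0,0,0],
    [0,0,0],
  ],
  angular=[
    [0,0,0],
    [0,0,0],
    [0,0,0],
    [0,0,0],
    [0,0,0],
  ],
  fingers=[1,1,1,1,1],
)

```text
time: 18.32
ee_pos: [0.4814, 0.2362, 0.1543]
ee_rot: [0.0, 0.707, 0.707, 0.0]
ft_force: [-0.3, -0.1, -1.1]
width: 0.0203
grasp_force: 58.9
```

Emit:
carry_out(
  dp=[
    [0,0,0.1],
    [0,0,0.1],
    [0,0,0.05],
    [0,0,0],
    [0,0,0],
  ],
  angular=[
    [0,0,0],
    [0,0,0],
    [0,0,0],
    [0,0,0],
    [0,0,0],
  ],
  fingers=[1,1,1,1,1],
)

```text
time: 18.95
ee_pos: [0.4813, 0.2362, 0.1518]
ee_rot: [0.0, 0.707, 0.707, -0.0]
ft_force: [0.4, -0.0, -1.0]
width: 0.0208
grasp_force: 58.9
```

Emit:
carry_out(
  dp=[
    [0,0,0.03],
    [0,0,0.03],
    [0,0,0],
    [0,0,0],
  ],
  angular=[
    [0,0,0],
    [0,0,0],
    [0,0,0],
    [0,0,0],
  ],
  fingers=[1,1,1,1],
)

```text
time: 19.45
ee_pos: [0.4815, 0.2363, 0.1515]
ee_rot: [0.0, 0.707, 0.707, 0.0]
ft_force: [-0.4, -0.8, 3.6]
width: 0.0203
grasp_force: 59.4
```

The brush is seated. I release it gently, then go straight up and away.

Emit:
carry_out(
  dp=[
    [0,0,0],
    [0,0,0],
    [0,0,0],
    [0,0,0],
    [0,0,0],
    [0,0,0],
    [0,0,0],
    [0,0,0],
    [0,0,0],
    [0,0,0],
  ],
  angular=[
    [0,0,0],
    [0,0,0],
    [0,0,0],
    [0,0,0],
    [0,0,0],
    [0,0,0],
    [0,0,0],
    [0,0,0],
    [0,0,0],
    [0,0,0],
  ],
  fingers=[2.3,2.6,3,3.5,4.5,5.5,6.5,7.5,8.5,8.5],
)

```text
time: 20.7
ee_pos: [0.4813, 0.2362, 0.1512]
ee_rot: [0.0, 0.707, 0.707, -0.0]
ft_force: [0.1, 0.6, -0.1]
width: 0.0852
grasp_force: 0.0
```

Emit:
carry_out(
  dp=[
    [0,0,-1],
    [0,0,-1.5],
    [0,0,-1.5],
    [0,0,-2],
    [0,0,-2],
    [0,0,-2],
    [0,0,-1],
    [-5,0,0],
    [-5,0,0],
    [0,0,0],
  ],
  angular=[
    [0,0,0],
    [0,0,0],
    [0,0,0],
    [0,0,0],
    [0,0,0],
    [0,0,0],
    [0,0,0],
    [0,0,0],
    [0,0,0],
    [0,0,0],
  ],
  fingers=[8.5,8.5,8.5,8.5,8.5,8.5,8.5,8.5,8.5,8.5],
)

```text
time: 21.95
ee_pos: [0.4812, 0.1338, 0.2615]
ee_rot: [0.0, 0.709, 0.705, -0.0]
ft_force: [-0.1, -0.1, 0.2]
width: 0.085
grasp_force: 0.0
```

```bash
python3 - <<'E'
from h import *
st();a=grab('scene')['color']; cv2.imwrite('pics/s4.png',cv2.resize(a[150:390,150:420],None,fx=2.2,fy=2.2))
E
```

```text
21.95 [0.4812 0.1338 0.2615] [ 0.14  0.22 -0.06  1.29 -0.    1.72] F [-0.1 -0.1  0.2] 0.0850246186168007 0.0
[[0.006, 1.0, 0.0], [1.0, -0.006, -0.001], [-0.001, 0.0, -1.0]]
```

View pics/s4.png

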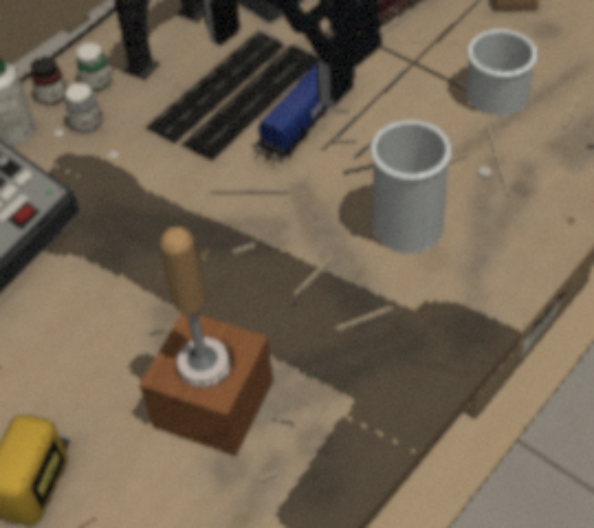

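The brush stands upright in its stand (203,360). Both beakers are upright where they were, and the gripper is clear of everything.

```bash
python3 -c "
from bench import bot;print(bot.hand_in())"
```

```text
the job is handed in; nothing more can be done
None
```

I scrubbed the tall beaker as asked (bottom, about half way up, bottom again), stood the brush back in its stand and let go, and handed the job in at about 22 s, with both beakers upright where they stood.

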